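Load five plates into a dish labeller with a tip tray

ROBOT

A 7-joint arm with a two-finger parallel gripper is mounted at the origin on the work surface. World frame = base frame: x ahead of the robot, y to its left, z up, the work surface at z = 0. Lengths are in m, angles in rad, forces in N, time in s.
With the tool pointing down it reaches from about 0.425 to 0.925 m from the base axis. Payload 6.8 kg.
Tool frame: the origin (TCP) lies on the centre line of the jaws, within the pads' length; the fingertips stand 14 mm ahead of it and the grasp point (between the pads) lies 5 mm behind it (r.tips_ahead is the distance from the TCP to the fingertips, in m); z points along the fingers, y is the line along which they close (so a half turn about z gives the same grasp; the last joint's range is limited). The gripper opens to 85 mm and grips with 20 to 120 N. Pads are 22 mm wide; open, the fingers measure 114 mm over their backs; the gripper's body (76 mm by 85 mm) begins 54 mm behind the grasp point. The pads swing forward as they close: fully open they stand 13 mm farther back than shut.
Start: joints at [-1.424, 0.477, 0.022, 1.555, -0.011, 1.109, -0.083], TCP at [0.17, 0.653, 0.245] pointing down, gripper open.
Joint ranges: [-2.96, 2.96], [-0.34, 2.1], [-1.41, 1.46], [0.24, 2.44], [-1.37, 4.51], [0.17, 1.92], [-2.96, 2.96]. Speed limits (rad/s): [2.39, 2.39, 3.14, 3.14, 3.14, 3.14, 3.14].

INTERFACE

Orientations are given as a rotation vector (axis times angle).
In Python, from bench import r, eyes gives the robot as it stands.
- The arm moves only by the tool step_arm, never from a script. Its argument "rows" is a list of rows, each a list of 6 numbers: the shift along the world's x, y, z in units of 60 cm (1.0 is 60 cm), then the turn, a rotation vector about the world's x, y, z in units of pi rad (1.0 is pi rad). In form: [[x, y, z, rx, ry, rz], ...]. A call has 1 to 5 rows; each row is the pose to reach, as a shift and turn from the pose commanded when the call began, turning the shorter way round; what a row does not reach only later rows make up. A row lasts 1/12 s, in which the tool goes at most 41.7 mm and 7.16 degrees, less where a joint would pass 70% of its speed; a pose out of reach is approached as far as the arm can. A call with a number of a shift or a turn outside -1 to 1 is refused whole. A call with a gripper value outside its range is refused whole. "jaw" is the closure, from 0 (fully open) to 1 (shut), set as the call begins (left out, the last holds). The fingers move at their own pace and stop on an object; "squeeze" is the grip in N (left out, the last holds). Time passes only in rows, so rows that repeat a pose let the fingers close. It gives the time, the measured TCP pose, the force, the opening and the grip force at its end, in the units of the state.
- r.get_obs(): the state, without advancing time (a new reading comes with each control period).
- eyes.grab_frame(name): name is "side" or "top" or "wrist"; returns the picture (420x560x3 uint8, red, green, blue); there is no depth.
- eyes.camera_info(name): a dict with "mtx" (3x3 intrinsics, pixels), "extrinsics" (4x4, takes a point from camera to world coordinates); the wrist camera has in their place "tool_from_camera" (4x4, takes a point from camera to tool coordinates, whose origin is the TCP and whose axes are the flange's). Camera axes: x right, y down, z forward; pixel columns grow to the right and rows downward; lengths in m; the calibration is good to about 2 mm. The wrist camera is an equidistant fisheye: a pixel r from the principal point sees the ray r / f radians off the axis. A picture is of the moment at which its call begins: read the wrist's pose just before it. camera_info takes no time and is no camera call.
- r.hand_in(): hands the job in; it is judged then, once.
The state is a dict: "clock": time; "joints": joint angles; "qvel": joint speeds; "tau": joint torques, N m; "tcp_pos": TCP position; "orientation": TCP orientation; "contact_force": force on the tool from outside, world axes, zero at the start; "moment": the same for the moment, N m; "grip_width": finger opening in m; "gripper_force": force on a finger pad.
Only numpy, scipy, OpenCV 4.12 (cv2) and the standard library are available. Lean on these libraries where they do the work, as an engineer would, in place of code of your own. Each camera call takes 0.05 s, during which the arm holds its last target. There are 200 camera calls.

TASK

The labeller takes a batch of exactly five straw-coloured agar dishes. Someone left a red blood-agar dish among the straw ones on the loader's tip tray: put it in the orange returns box, and make the tray up to five straw dishes with dishes from the teal stock tray, leaving the spare ones there. Lift the tray by its blue handle so that the dishes slide along the guide rail in single file into the feed channel (never push them in), all five down against the end stop, then set the tray down level again; do not move the other things on the bench.

Things in the scene. Friction and masses are not known exactly. Their poses are not given: they have to be found in the camera images.
- loader: Fixed gravity loader, origin on the bench under the middle of the channel's mouth, on the hinge line; x across, y the feed direction (downhill), z up. On its -y side lies the tip tray (point tray_floor), on its +y side the feed channel (points slot1..5) and at the channel's foot the white labeller (x = -45 to 155, y = 340 to 520 mm, up to 170 mm high). A grey base, 100 mm wide, runs under all of it.
- tray_floor (a point): Middle of the tip tray's floor, x = -23, y = -182, z = 115 mm in the loader's frame (tray level), moving with the tray. Inside, the tray spans x = -79 to 33, y = -364 to 0 mm of that frame; walls 18 mm high, 6 mm thick, on three sides. From (x -79, y -150) to (x -33, y 0) a slanted guide rail, 23 mm high, narrows it to the channel's mouth. Polished aluminium, friction about 0.1.
- channel_mouth (a point): Head of the feed channel, on its floor, at x = 0, y = 0, z = 115 mm in the loader's frame. From here it runs along y, centred on x = 0, 66 mm wide between 22 mm walls, falling at 0.21 rad for 330 mm to the blue end stop. Lips on the walls, 46 mm apart, leave no way in or out from above. It holds five dishes.
- tip_tray (a joint): Tilt of the tip tray, rad: 0 level, on its rest (it falls back there, slowly, when let go), 0.6 at most. It hinges about the line y = 0, z = 115 mm of the loader's frame: lifting the handle end (-y) tips it towards the channel. 3 to 4 N at the handle lift it; dishes begin to slide at about 0.1 rad and flow well at 0.2 to 0.3.
- tray_handle (a point): Middle of the tray's blue handle grip: a round bar 13 mm in diameter and 80 mm long along the tray's x axis, free above and below, held by a thin bar at each end. Tray level, it is at x = -23, y = -377, z = 161 mm in the loader's frame, 46 mm above the tray's floor and 13 mm beyond its end wall's inner face. It swings with the tray about the hinge.
- dish_red: The wrong dish: red blood agar. Petri dish with its lid on, a disc 60 mm in diameter and 15 mm high, about 30 g, origin at its centre (7.5 mm above what it lies on), z its axis (it looks and works the same either way up). Slides easily on the tray and channel (friction about 0.1).
- stock_tray: Shallow dark teal stock tray, fixed on the bench, 150 (x) by 384 (y) mm, origin at the centre of its underside; floor 3 mm thick, rim 4 mm thick and 11 mm high. The stock dishes lie in it in a row along y, about 70 mm apart.
- returns_box: Orange open box for dishes taken out, loose, 140 by 140 by 35 mm, walls and floor 4 mm, 0.35 kg; origin at the centre of its underside.
- marker: Marker pen lying on the bench, 138 mm long; leave alone.
- timer: White lab timer, 60 x 75 x 20 mm, flat on the bench; leave alone.
- dropper: Small amber dropper bottle standing on the bench, 36 mm wide, 75 mm high; leave alone.
- slot1 (a point): Place 1 in the feed channel, counted from the end stop: where the centre of dish number 1 comes to lie when 1 or more dishes rest in line against the stop.
- slot2 (a point): Place 2 in the feed channel, counted from the end stop: where the centre of dish number 2 comes to lie when 2 or more dishes rest in line against the stop.
- slot3 (a point): Place 3 in the feed channel, counted from the end stop: where the centre of dish number 3 comes to lie when 3 or more dishes rest in line against the stop.
- slot4 (a point): Place 4 in the feed channel, counted from the end stop: where the centre of dish number 4 comes to lie when 4 or more dishes rest in line against the stop.
- slot5 (a point): Place 5 in the feed channel, counted from the end stop: where the centre of dish number 5 comes to lie when 5 or more dishes rest in line against the stop.
- tray_dish1: A right dish (straw agar), on the tip tray at the start; may be absent. Same dish as dish_red but for its colour.
- tray_dish2: A right dish (straw agar), on the tip tray at the start; may be absent. Same dish as dish_red but for its colour.
- tray_dish3: A right dish (straw agar), on the tip tray at the start; may be absent. Same dish as dish_red but for its colour.
- stock_dish1: A right dish (straw agar), in the stock tray at the start; may be absent. Same dish as dish_red but for its colour.
- stock_dish2: A right dish (straw agar), in the stock tray at the start; may be absent. Same dish as dish_red but for its colour.
- stock_dish3: A right dish (straw agar), in the stock tray at the start; may be absent. Same dish as dish_red but for its colour.
- stock_dish4: A right dish (straw agar), in the stock tray at the start; may be absent. Same dish as dish_red but for its colour.
- stock_dish5: A right dish (straw agar), in the stock tray at the start; may be absent. Same dish as dish_red but for its colour.
Things that resemble listed ones, but are neither listed nor needed, are in the scene too. What is shaped like the tray_dish3 but green is not meant.

How it is judged:
By the outcome, as a careful person would: the job done as asked, in the order asked, and still so for the second after the job is handed in, with the robot touching nothing.
Of tray_dish1, tray_dish2, tray_dish3 only 1 to 2 are there at a start; the rules pass over those that are not, and their reading is None.
Of stock_dish1, stock_dish2, stock_dish3, stock_dish4, stock_dish5 only 4 to 5 are there at a start; the rules pass over those that are not, and their reading is None.
At some moment in a run one of stock_dish1, stock_dish2, stock_dish3, stock_dish4, stock_dish5, returns_box may be knocked a few centimetres aside while the robot is not near it.
Once in a run the grip may slacken for a moment while it holds something.
It also fails if it takes over 208 s, if anything falls off the work surface, if the arm or the gripper's body presses on something with over 40 N, if the wrist force passes 120 N, or if a joint passes its speed limit or range.

## Working session

There is one attempt and no reset: what is moved stays moved. The work goes in short steps, Python scripts to look and compute and a tool call to move; the robot and the scene stay as the last step left them, time stands still between calls to the robot, and variables do not carry over. Pictures are saved under pics/ and viewed, at most 14 in all, crops included, and the job is handed in when it is done.

Besides the shell and the picture viewer there is one more tool, called after ">>>" in YAML: its name, and indented under it one key for each argument. step_arm: Moves the arm, as the interface text tells. Shifts and turns lie within -1 to 1; 1 stands for 60 cm of shift or pi rad of turn. Its arguments: {"type":"object","properties":{"rows":{"type":"array"},"jaw":{"type":"number"},"squeeze":{"type":"number"}},"required":["rows"]}

```bash
ls; mkdir -p pics; python3 - <<'E'
from bench import r,eyes
import cv2,numpy as np
for n in("top","side"):
    cv2.imwrite(f"pics/{n}0.png",cv2.cvtColor(eyes.grab_frame(n),cv2.COLOR_RGB2BGR))
    c=eyes.camera_info(n);print(n,np.round(c["mtx"],1).tolist(),np.round(c["extrinsics"],3).tolist())
c=eyes.camera_info("wrist");print({k:np.round(v,3).tolist() if not isinstance(v,str) else v for k,v in c.items()})
print(r.get_obs())
E
```

```text
pics
top [[423.2, 0.0, 284.2], [0.0, 423.2, 213.2], [0.0, 0.0, 1.0]] [[-0.0, -0.997, 0.08, 0.423], [-1.0, -0.001, -0.013, 0.008], [0.013, -0.08, -0.997, 1.215], [0.0, 0.0, 0.0, 1.0]]
side [[421.2, 0.0, 275.1], [0.0, 421.2, 208.3], [0.0, 0.0, 1.0]] [[-0.915, -0.278, 0.293, 0.25], [-0.403, 0.646, -0.648, 0.62], [-0.009, -0.711, -0.703, 0.799], [0.0, 0.0, 0.0, 1.0]]
{'mtx': [[325.192, 0.0, 280.37], [0.0, 325.192, 204.518], [0.0, 0.0, 1.0]], 'tool_from_camera': [[-0.0, -0.965, -0.262, 0.066], [1.0, -0.0, -0.001, -0.001], [0.001, -0.262, 0.965, -0.128], [0.0, 0.0, 0.0, 1.0]]}
{'clock': 0.1, 'joints': array([-1.42408069,  0.47771167,  0.02235805,  1.55630357, -0.01152046,
        1.10931542, -0.08311521]), 'qvel': array([ 2.69276476e-05, -1.82189648e-03, -7.62095570e-04, -3.63576800e-03,
       -1.44317176e-03,  1.19302506e-03,  8.70345672e-05]), 'tau': array([ 5.09749982e-03, -5.97761285e+01,  1.61427587e+00, -2.81954563e+01,
        1.29433358e-02,  5.01236980e-03, -2.21263997e-05]), 'tcp_pos': array([0.17003223, 0.65272591, 0.24444778]), 'orientation': array([-3.99195861e-01, -3.11602520e+00,  2.52377036e-03]), 'contact_force': array([0.32103713, 0.27412412, 0.14266031]), 'moment': array([ 0.02090669,  0.00365568, -0.07907599]), 'gripper_force': 0.0, 'grip_width': 0.08518160241115959}
```

View pics/top0.png

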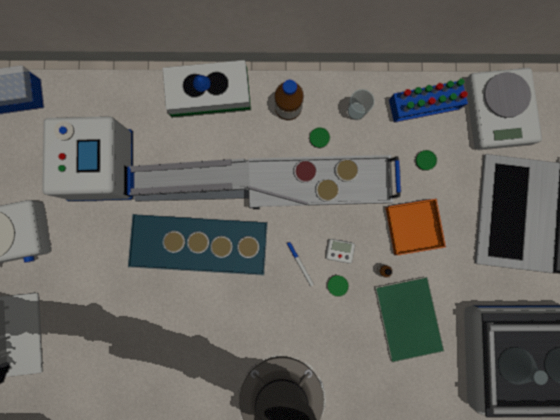

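View pics/side0.png

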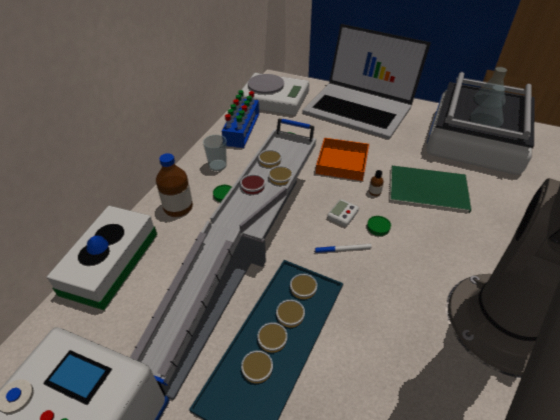

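The top view shows the tip tray with red at (305,170) and straw at (346,170) and (327,189). There are four stock dishes at about (174..249, 242), the returns box at (415,227) and the handle at (398,177). The side view agrees: two straw dishes and one red on the tray, four in stock, so three are needed from stock.

```bash
cat > h.py <<'E'
from bench import r,eyes
import cv2,numpy as np
def ray(n,uv):
    c=eyes.camera_info(n);K=np.array(c["mtx"]);T=np.array(c["extrinsics"])
    d=T[:3,:3]@np.linalg.solve(K,[uv[0],uv[1],1.]);return T[:3,3],d
def onz(n,uv,z):
    o,d=ray(n,uv);return o+d*(z-o[2])/d[2]
def tri(uvt,uvs):
    o1,d1=ray("top",uvt);o2,d2=ray("side",uvs)
    s=np.linalg.lstsq(np.c_[d1,-d2],o2-o1,rcond=None)[0]
    a,b=o1+d1*s[0],o2+d2*s[1];return (a+b)/2,np.linalg.norm(a-b)
def blobs(img,lo,hi,amin=60):
    hsv=cv2.cvtColor(img,cv2.COLOR_RGB2HSV)
    if lo[0]<=hi[0]: m=cv2.inRange(hsv,lo,hi)
    else: m=cv2.inRange(hsv,(0,lo[1],lo[2]),hi)|cv2.inRange(hsv,lo,(180,hi[1],hi[2]))
    cs=cv2.findContours(m,cv2.RETR_EXTERNAL,cv2.CHAIN_APPROX_NONE)[0]
    return [(cv2.minAreaRect(c),cv2.contourArea(c)) for c in cs if cv2.contourArea(c)>=amin]
COL=dict(straw=((15,60,60),(30,200,255)),red=((170,80,40),(4,255,200)),orange=((5,180,100),(14,255,255)),blue=((105,150,60),(125,255,255)),teal=((92,90,20),(108,255,110)))
def f(x): return np.round(np.array(x),3).tolist()
E
python3 - <<'E'
from h import *
for n in("top","side"):
    im=cv2.cvtColor(cv2.imread(f"pics/{n}0.png"),cv2.COLOR_BGR2RGB)
    for k,(lo,hi) in COL.items():
        for b,a in blobs(im,lo,hi): print(n,k,f(b[0]),f(b[1]),round(b[2]),a)
im=cv2.imread("pics/top0.png")
cv2.imwrite("pics/crop.png",cv2.resize(im[110:290,110:460],(800,411),interpolation=cv2.INTER_CUBIC))
E
```

```text
top straw [247.5, 246.5] [17.0, 17.0] 90 240.0
top straw [221.0, 246.5] [17.0, 18.0] 90 240.0
top straw [197.5, 242.0] [18.0, 17.0] 90 244.0
top straw [173.0, 241.0] [18.0, 18.0] 0 243.5
top straw [327.5, 189.5] [19.0, 19.0] 90 285.0
top straw [346.5, 169.5] [19.0, 19.0] 90 286.5
top red [305.5, 170.5] [18.385, 18.385] 45 261.0
top orange [413.844, 225.892] [47.673, 44.99] 80 1886.0
top blue [130.0, 180.5] [27.0, 6.0] 90 80.0
top blue [397.356, 175.983] [32.059, 3.282] 87 70.5
top blue [429.708, 100.846] [27.053, 73.048] 80 880.5
top blue [289.5, 86.5] [12.728, 12.728] 45 130.0
top blue [201.5, 82.5] [15.0, 15.0] 90 181.0
top teal [197.095, 243.93] [134.118, 50.967] 3 6602.0
top teal [87.5, 155.5] [29.0, 19.0] 90 548.5
side straw [256.5, 365.0] [26.0, 27.0] 90 554.0
side straw [272.0, 335.5] [23.0, 26.0] 90 470.0
side straw [290.0, 311.5] [21.0, 24.0] 90 405.5
side straw [303.5, 284.5] [19.0, 23.0] 90 341.5
side straw [280.0, 173.5] [13.0, 20.0] 90 197.0
side straw [269.5, 156.5] [11.0, 19.0] 90 168.5
side straw [381.818, 72.571] [5.532, 13.775] 13 60.0
side red [46.5, 414.5] [9.0, 13.0] 90 95.5
side red [252.5, 182.0] [12.0, 21.0] 90 199.5
side orange [342.303, 154.277] [47.974, 28.131] 9 849.0
side blue [13.0, 394.5] [10.607, 14.849] 45 120.0
side blue [96.25, 245.25] [17.678, 19.799] 45 272.5
side blue [166.5, 158.5] [9.0, 13.0] 90 95.5
side blue [295.0, 123.0] [28.635, 3.471] 13 70.5
side blue [242.4, 118.2] [25.938, 45.616] 27 325.5
side teal [76.555, 374.884] [48.024, 35.169] 25 1403.0
side teal [272.791, 351.289] [79.431, 188.322] 32 11938.5
```

View pics/crop.png

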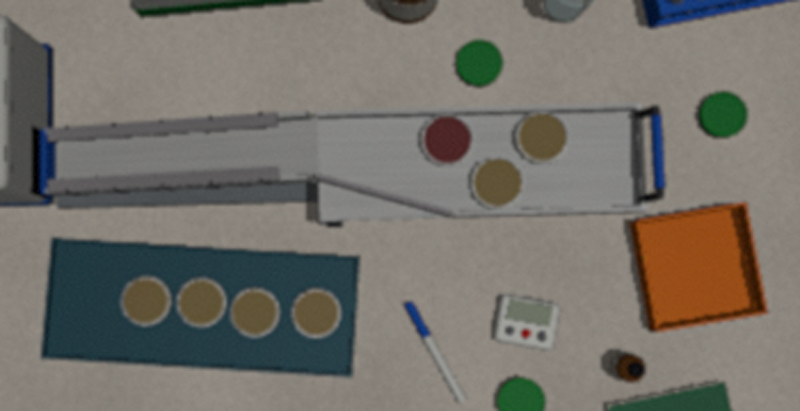

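The crop shows the tray clearly: far wall from (318,117) to (632,108), handle bar at x≈657, hinge line at x≈317, guide rail from (318,178) to (452,214). The stock dishes are in a row and the box is turned slightly.

```bash
python3 - <<'E'
from h import *
p,e=tri((397.36,175.98),(295,123));print("handle",f(p),e, f(onz("top",(397.36,175.98),.161)))
C=lambda x,y:(110+x*350/800,110+y*350/800)
a,b=onz("top",C(318,117),.133),onz("top",C(632,108),.133);print("farwall",f(a),f(b),"yaw dir",np.arctan2(*(b-a)[:2][::-1]))
h=onz("top",(397.36,175.98),.161);h=(p+h)/2
d=a-b;yaw=np.arctan2(-d[0],d[1]);print("yaw wall",yaw)
es=onz("top",(131,180.5),.068);print("endstop",f(es))  # x=0,y~325
def pose(h,q,hy,qy,hx,qx):
    v=q[:2]-h[:2];w=np.array([qx-hx,qy-hy]);return np.arctan2(v[1],v[0])-np.arctan2(w[1],w[0]),np.linalg.norm(v),np.linalg.norm(w)
print("yaw handle-stop",pose(h,es,-.377,.327,-.023,0))
for c,(z,zc) in dict(tray=(.129,0)).items():
    for t,s in (((305.5,170.5),(252.5,182)),((346.5,169.5),(269.5,156.5)),((327.5,189.5),(280,173.5))):
        q,e=tri(t,s);print("dish",f(q),round(e,4),f(onz("top",t,z)))
for t,s in (((247.5,246.5),(303.5,284.5)),((221,246.5),(290,311.5)),((197.5,242),(272,335.5)),((173,241),(256.5,365))):
    q,e=tri(t,s);print("stock",f(q),round(e,4),f(onz("top",t,.015)))
q,e=tri((413.84,225.9),(342.3,154.3));print("box",f(q),e,f(onz("top",(413.84,225.9),.03)))
print("stocktray",f(onz("top",(197.1,243.9),.011)))
E
```

```text
handle [0.601, -0.292, 0.16] 0.0034615744707535514 [0.602, -0.291, 0.161]
farwall [0.645, 0.085, 0.133] [0.656, -0.272, 0.133] yaw dir -1.5391974371150827
yaw wall 0.0315988896798139
endstop [0.604, 0.41, 0.068]
yaw handle-stop (np.float64(0.028955731859493516), np.float64(0.702213322366779), np.float64(0.7043756100263552))
dish [0.62, -0.062, 0.125] 0.0051 [0.622, -0.061, 0.129]
dish [0.623, -0.169, 0.127] 0.0049 [0.625, -0.168, 0.129]
dish [0.571, -0.119, 0.125] 0.0037 [0.572, -0.118, 0.129]
stock [0.423, 0.095, 0.017] 0.0056 [0.425, 0.096, 0.015]
stock [0.423, 0.17, 0.016] 0.0039 [0.425, 0.171, 0.015]
stock [0.436, 0.236, 0.016] 0.0043 [0.438, 0.237, 0.015]
stock [0.438, 0.305, 0.017] 0.0052 [0.441, 0.306, 0.015]
box [0.48, -0.371, 0.034] 0.005664451213031518 [0.483, -0.372, 0.03]
stocktray [0.433, 0.239, 0.011]
```

>>> step_arm:
  rows:
    - [0.15,-0.238,0,0,0,0.09]
    - [0.15,-0.238,0,0,0,0.09]
    - [0.15,-0.238,0,0,0,0.09]
    - [0.15,-0.238,0,0,0,0.09]
    - [0.15,-0.238,0,0,0,0.09]
  jaw: 0
  squeeze: 25

```text
clock: 0.52
tcp_pos: [0.2665, 0.5026, 0.2448]
orientation: [-0.028, 3.139, -0.008]
contact_force: [1.4, -1.1, -0.5]
grip_width: 0.0854
gripper_force: 0.0
```

```bash
python3 -c "
from h import *
o=r.get_obs();print(r.tips_ahead,{k:f(o[k]) for k in('clock','tcp_pos','orientation','joints')})"
```

```text
0.014 {'clock': 0.517, 'tcp_pos': [0.267, 0.503, 0.245], 'orientation': [-0.028, 3.139, -0.008], 'joints': [-1.194, 0.306, -0.001, 1.812, 0.005, 1.028, 0.39]}
```

>>> step_arm:
  rows:
    - [0.15,-0.238,0,0,0,0]
    - [0.15,-0.238,0,0,0,0]
    - [0.15,-0.238,0,0,0,0]
    - [0.15,-0.238,0,0,0,0]
    - [0.15,-0.238,0,0,0,0]

```text
clock: 0.93
tcp_pos: [0.3549, 0.3598, 0.245]
orientation: [-0.027, 3.14, -0.006]
contact_force: [0.5, -0.2, 0.1]
grip_width: 0.0854
gripper_force: 0.0
```

>>> step_arm:
  rows:
    - [0.15,-0.238,0,0,0,0]
    - [0.15,-0.238,0,0,0,0]
    - [0.15,-0.238,0,0,0,0]
    - [0.15,-0.238,0,0,0,0]
    - [0.15,-0.238,0,0,0,0]

```text
clock: 1.35
tcp_pos: [0.4439, 0.2172, 0.2454]
orientation: [-0.026, 3.14, -0.005]
contact_force: [-0.1, -0.3, 1.1]
grip_width: 0.0856
gripper_force: 0.0
```

>>> step_arm:
  rows:
    - [0.15,-0.238,0,0,0,0]
    - [0.15,-0.238,0,0,0,0]
    - [0.15,-0.238,0,0,0,0]
    - [0.15,-0.238,0,0,0,0]
    - [0.15,-0.238,0,0,0,0]

```text
clock: 1.77
tcp_pos: [0.5334, 0.074, 0.2456]
orientation: [-0.027, 3.139, -0.006]
contact_force: [0.4, -0.8, 1.1]
grip_width: 0.0853
gripper_force: 0.0
```

>>> step_arm:
  rows:
    - [0.15,-0.238,0,0,0,0]
    - [0.15,-0.238,0,0,0,0]
    - [0.15,-0.238,0,0,0,0]
    - [0.15,-0.238,0,0,0,0]
    - [0.15,-0.238,0,0,0,0]

```text
clock: 2.18
tcp_pos: [0.6225, -0.0692, 0.2453]
orientation: [-0.029, 3.14, -0.008]
contact_force: [-0.1, -1.4, 0.8]
grip_width: 0.0854
gripper_force: 0.0
```

```bash
cat >> h.py <<'E'
from scipy.spatial.transform import Rotation as Ro
def wrist(uv,z,o):
    c=eyes.camera_info("wrist");K=np.array(c["mtx"]);T=np.array(c["tool_from_camera"])
    v=np.array([uv[0]-K[0,2],uv[1]-K[1,2]]);rr=np.linalg.norm(v);th=rr/K[0,0]
    d=np.r_[np.sin(th)*v/max(rr,1e-9),np.cos(th)]
    R=Ro.from_rotvec(o["orientation"]).as_matrix();p=o["tcp_pos"]+R@T[:3,3];d=R@T[:3,:3]@d
    return p+d*(z-p[2])/d[2]
def wlook(name,z,keys=("straw","red"),amin=150):
    o=r.get_obs();im=eyes.grab_frame("wrist");cv2.imwrite(f"pics/{name}.png",cv2.cvtColor(im,cv2.COLOR_RGB2BGR))
    print("tcp",f(o["tcp_pos"]),f(o["orientation"]),round(o["clock"],2),"grip",round(o["grip_width"],4))
    for k in keys:
        for b,a in blobs(im,*COL[k],amin): print(k,f(b[0]),f(b[1]),a,f(wrist(b[0],z,o)))
E
python3 -c "
from h import *
wlook('w1',.13)"
```

```text
tcp [0.622, -0.069, 0.245] [-0.029, 3.14, -0.008] 2.18 grip 0.0854
straw [159.0, 200.0] [62.0, 58.0] 2848.5 [0.621, -0.17, 0.13]
straw [218.0, 135.5] [69.0, 68.0] 3738.5 [0.57, -0.119, 0.13]
straw [548.5, 60.5] [21.0, 37.0] 579.0 [0.476, 0.181, 0.13]
straw [515.85, 48.55] [40.161, 25.298] 769.5 [0.475, 0.136, 0.13]
straw [476.65, 28.45] [42.375, 30.042] 970.5 [0.466, 0.091, 0.13]
straw [424.0, 18.5] [37.0, 40.0] 1159.0 [0.468, 0.04, 0.13]
red [290.4, 198.8] [66.188, 67.976] 3524.0 [0.618, -0.064, 0.13]
```

View pics/w1.png

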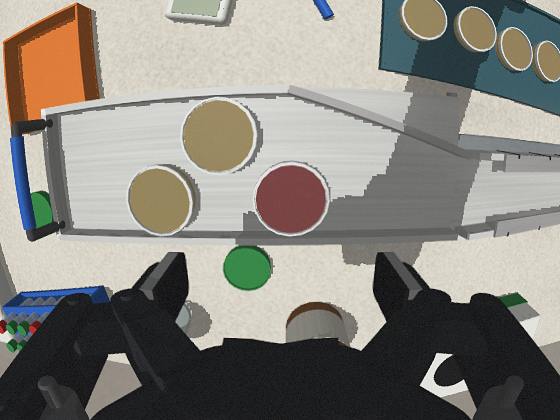

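The wrist view shows red at (290,199) and the straw dishes at (159,200) and (218,135). This agrees with the top-view positions to about 3 mm. I'll descend on red.

>>> step_arm:
  rows:
    - [-0.005,0.01,-0.07,0,0,0]
    - [-0.005,0.01,-0.14,0,0,0]
    - [-0.005,0.01,-0.17,0,0,0]
    - [-0.005,0.01,-0.187,0,0,0]
    - [-0.005,0.01,-0.187,0,0,0]

```text
clock: 2.65
tcp_pos: [0.6154, -0.0531, 0.1306]
orientation: [0.046, -3.136, -0.001]
contact_force: [-0.0, -0.8, 0.2]
grip_width: 0.0855
gripper_force: 0.0
```

>>> step_arm:
  rows:
    - [0,0,0,0,0,0]
    - [0,0,0,0,0,0]
    - [0,0,0,0,0,0]
    - [0,0,0,0,0,0]
    - [0,0,0,0,0,0]
  jaw: 1
  squeeze: 25

```text
clock: 3.07
tcp_pos: [0.6185, -0.0548, 0.135]
orientation: [-0.044, 3.138, 0.0]
contact_force: [0.2, 0.5, 7.1]
grip_width: 0.0585
gripper_force: 27.5
```

>>> step_arm:
  rows:
    - [0,0,0,0,0,0]
    - [0,0,0,0,0,0]
    - [0,0,0.05,0,0,0]
    - [0,0,0.1,0,0,0]
    - [0,0,0.15,0,0,0]

```text
clock: 3.48
tcp_pos: [0.6167, -0.0549, 0.2243]
orientation: [0.043, -3.141, 0.0]
contact_force: [0.6, 0.3, -0.9]
grip_width: 0.0582
gripper_force: 27.2
```

```bash
python3 -c "
from h import *
wlook('w2',.13)"
```

```text
tcp [0.617, -0.055, 0.224] [0.043, -3.141, 0.0] 3.48 grip 0.0582
straw [133.0, 213.0] [68.871, 56.349] 2991.5 [0.621, -0.169, 0.13]
straw [192.75, 144.75] [74.246, 73.539] 4230.0 [0.569, -0.119, 0.13]
straw [549.5, 64.0] [38.0, 19.0] 564.5 [0.477, 0.176, 0.13]
straw [517.3, 51.1] [42.485, 26.386] 852.0 [0.475, 0.134, 0.13]
straw [476.2, 29.4] [45.616, 31.305] 1084.5 [0.467, 0.091, 0.13]
straw [420.0, 19.0] [38.0, 42.0] 1285.5 [0.469, 0.041, 0.13]
red [280.25, 262.75] [108.894, 108.187] 9206.5 [0.656, -0.055, 0.13]
```

>>> step_arm:
  rows:
    - [-0.112,-0.264,0,0,0,0]
    - [-0.112,-0.264,0,0,0,0]
    - [-0.112,-0.264,0,0,0,0]
    - [-0.112,-0.264,0,0,0,0]
    - [-0.112,-0.264,0,0,0,0]

```text
clock: 3.95
tcp_pos: [0.5454, -0.2223, 0.2241]
orientation: [0.026, -3.141, 0.007]
contact_force: [-0.9, -0.8, 0.4]
grip_width: 0.0578
gripper_force: 27.2
```

>>> step_arm:
  rows:
    - [-0.112,-0.264,0,0,0,0]
    - [-0.112,-0.264,0,0,0,0]
    - [-0.112,-0.264,0,0,0,0]
    - [-0.112,-0.264,0,0,0,0]
    - [-0.112,-0.264,0,0,0,0]

```text
clock: 4.37
tcp_pos: [0.4773, -0.3801, 0.2241]
orientation: [0.026, -3.14, 0.008]
contact_force: [-1.2, -0.2, 1.4]
grip_width: 0.0582
gripper_force: 27.2
```

>>> step_arm:
  rows:
    - [0,0,0,0,0,0]
    - [0,0,0,0,0,0]
    - [0,0,0,0,0,0]

```text
clock: 4.62
tcp_pos: [0.4837, -0.37, 0.223]
orientation: [-0.047, 3.141, 0.002]
contact_force: [0.4, 0.7, -1.2]
grip_width: 0.0581
gripper_force: 27.2
```

```bash
python3 -c "
from h import *
wlook('w3',.03,('orange','red'),1000)"
```

```text
tcp [0.484, -0.37, 0.223] [-0.047, 3.141, 0.002] 4.62 grip 0.0581
orange [268.774, 175.65] [132.587, 142.722] 12875.5 [0.475, -0.383, 0.03]
red [280.25, 262.75] [108.894, 108.187] 9200.5 [0.571, -0.369, 0.03]
```

View pics/w3.png

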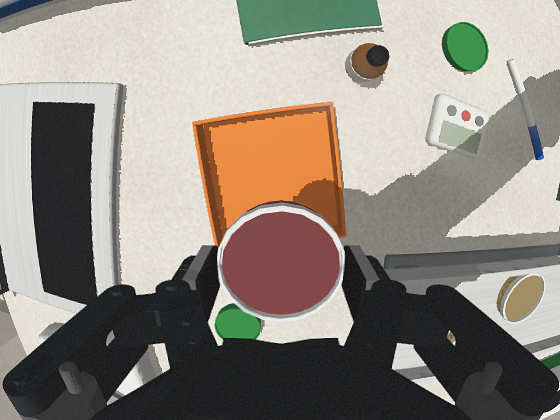

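The box's visible top corners are at about (194,122) and (332,103); the rest is behind the held red dish.

```bash
python3 -c "
from h import *
o=r.get_obs()
a,b=wrist((194,122),.035,o),wrist((332,103),.035,o);m=(a+b)/2;d=(b-a)[:2];L=np.linalg.norm(d);n=np.array([-d[1],d[0]])/L
n*=np.sign(n[0]);print(f(a),f(b),L,'centre',f(m[:2]+.07*n),f(d/L))"
```

```text
[0.422, -0.458, 0.035] [0.401, -0.324, 0.035] 0.13588743190001562 centre [0.481, -0.38] [-0.158, 0.987]
```

>>> step_arm:
  rows:
    - [-0.003,-0.01,-0.065,0,0,0.02]
    - [-0.003,-0.01,-0.13,0,0,0.04]
    - [-0.003,-0.01,-0.195,0,0,0.04]
    - [-0.003,-0.01,-0.26,0,0,0.04]
    - [-0.003,-0.01,-0.295,0,0,0.04]

```text
clock: 5.08
tcp_pos: [0.4803, -0.3741, 0.0419]
orientation: [0.246, -3.128, -0.006]
contact_force: [-0.2, -0.1, -0.3]
grip_width: 0.0582
gripper_force: 27.2
```

>>> step_arm:
  rows:
    - [0,0,-0.02,0,0,0]
    - [0,0,-0.025,0,0,0]
    - [0,0,-0.025,0,0,0]

```text
clock: 5.33
tcp_pos: [0.4816, -0.3769, 0.0311]
orientation: [0.243, -3.132, -0.0]
contact_force: [-0.1, -0.0, -0.0]
grip_width: 0.0578
gripper_force: 27.2
```

>>> step_arm:
  rows:
    - [0,0,0,0,0,0]
    - [0,0,0,0,0,0]
    - [0,0,0,0,0,0]
    - [0,0,0,0,0,0]
  jaw: 0.3

```text
clock: 5.67
tcp_pos: [0.4816, -0.378, 0.0324]
orientation: [-0.241, 3.131, -0.002]
contact_force: [0.6, -0.2, 0.3]
grip_width: 0.0597
gripper_force: 1.5
```

>>> step_arm:
  rows:
    - [0,0,0.03,0,0,0]
    - [0,0,0.1,0,0,0]
    - [0,0,0.17,0,0,0]
    - [0,0,0.24,0,0,0]
    - [0,0,0.3,0,0,0]

```text
clock: 6.08
tcp_pos: [0.4809, -0.378, 0.2144]
orientation: [-0.24, 3.131, -0.002]
contact_force: [0.9, -1.0, -0.3]
grip_width: 0.0597
gripper_force: 1.5
```

```bash
python3 -c "
from h import *
wlook('w4',.02,('orange','red'),1000)
im=eyes.grab_frame('top')
for k in('straw','orange','red'):
  for b,a in blobs(im,*COL[k]):print(k,f(b[0]),a,f(onz('top',b[0],.018)))"
```

```text
tcp [0.481, -0.378, 0.214] [-0.24, 3.131, -0.002] 6.08 grip 0.0597
orange [278.97, 181.102] [136.808, 144.98] 13398.5 [0.479, -0.382, 0.02]
red [280.5, 263.5] [108.894, 108.894] 9270.0 [0.569, -0.366, 0.02]
straw [247.5, 246.5] 242.0 [0.425, 0.096, 0.018]
straw [221.0, 246.5] 243.0 [0.425, 0.17, 0.018]
straw [197.5, 242.0] 243.0 [0.438, 0.237, 0.018]
straw [173.0, 241.5] 243.5 [0.439, 0.305, 0.018]
straw [327.5, 189.5] 285.0 [0.587, -0.131, 0.018]
straw [346.5, 169.5] 284.5 [0.645, -0.186, 0.018]
orange [414.408, 226.244] 1379.0 [0.483, -0.378, 0.018]
```

Closure 0.3 only opened to 59.7 mm, so the dish is still held. I'll lower it again and open wider.

>>> step_arm:
  rows:
    - [0,0,-0.065,0,0,0]
    - [0,0,-0.13,0,0,0]
    - [0,0,-0.195,0,0,0]
    - [0,0,-0.26,0,0,0]
    - [0,0,-0.3,0,0,0]

```text
clock: 6.6
tcp_pos: [0.4791, -0.3759, 0.0273]
orientation: [0.241, -3.129, -0.004]
contact_force: [-0.8, 0.5, -0.1]
grip_width: 0.06
gripper_force: 1.5
```

>>> step_arm:
  rows:
    - [0,0,0,0,0,0]
    - [0,0,0,0,0,0]
    - [0,0,0,0,0,0]
    - [0,0,0,0,0,0]
  jaw: 0.16

```text
clock: 6.93
tcp_pos: [0.4822, -0.3787, 0.0334]
orientation: [-0.24, 3.129, -0.004]
contact_force: [-0.2, -0.3, 0.8]
grip_width: 0.0715
gripper_force: 0.0
```

>>> step_arm:
  rows:
    - [0,0,0.03,0,0,0]
    - [0,0,0.1,0,0,0]
    - [0,0,0.17,0,0,0]
    - [0,0,0.24,0,0,0]
    - [0,0,0.3,0,0,0]

```text
clock: 7.35
tcp_pos: [0.4813, -0.3784, 0.2161]
orientation: [-0.24, 3.128, -0.004]
contact_force: [1.4, -0.5, -0.6]
grip_width: 0.0718
gripper_force: 0.0
```

```bash
python3 -c "
from h import *
wlook('w5',.02,('orange','red'),1000)"
```

```text
tcp [0.481, -0.378, 0.216] [-0.24, 3.128, -0.004] 7.35 grip 0.0718
orange [280.0, 180.5] [137.0, 144.0] 18025.0 [0.479, -0.381, 0.02]
red [283.5, 181.0] [50.0, 51.0] 2030.0 [0.479, -0.378, 0.02]
```

>>> step_arm:
  rows:
    - [-0.032,0.305,0,0,0,-0.18]
    - [-0.032,0.305,0,0,0,-0.18]
    - [-0.032,0.305,0,0,0,-0.18]
    - [-0.032,0.305,0,0,0,-0.18]
    - [-0.032,0.305,0,0,0,-0.18]
  jaw: 0.05

```text
clock: 7.82
tcp_pos: [0.4618, -0.1915, 0.2124]
orientation: [0.647, 3.072, 0.003]
contact_force: [1.0, 0.5, 0.2]
grip_width: 0.081
gripper_force: 0.0
```

>>> step_arm:
  rows:
    - [-0.032,0.305,0,0,0,-0.18]
    - [-0.032,0.305,0,0,0,-0.18]
    - [-0.032,0.305,0,0,0,-0.18]
    - [-0.032,0.305,0,0,0,-0.18]
    - [-0.032,0.305,0,0,0,-0.18]

```text
clock: 8.23
tcp_pos: [0.445, -0.026, 0.2127]
orientation: [1.393, 2.813, 0.005]
contact_force: [0.5, 0.7, -0.7]
grip_width: 0.081
gripper_force: 0.0
```

>>> step_arm:
  rows:
    - [-0.032,0.305,0,0,0,-0.18]
    - [-0.032,0.305,0,0,0,-0.18]
    - [-0.032,0.305,0,0,0,-0.18]
    - [-0.032,0.305,0,0,0,-0.18]
    - [-0.032,0.305,0,0,0,-0.18]

```text
clock: 8.65
tcp_pos: [0.4274, 0.1457, 0.2128]
orientation: [2.069, 2.364, 0.006]
contact_force: [0.8, 0.1, -0.4]
grip_width: 0.0812
gripper_force: 0.0
```

>>> step_arm:
  rows:
    - [0,0,-0.03,0,0,0]
    - [0,0,-0.05,0,0,0]
    - [0,0,-0.05,0,0,0]
    - [0,0,-0.05,0,0,0]

```text
clock: 8.98
tcp_pos: [0.4273, 0.1439, 0.182]
orientation: [2.062, 2.37, 0.002]
contact_force: [0.5, 0.3, 0.3]
grip_width: 0.081
gripper_force: 0.0
```

```bash
python3 -c "
from h import *
wlook('w6',.018,('straw',),500);print(f(r.get_obs()['joints']))"
```

```text
tcp [0.427, 0.144, 0.182] [2.062, 2.37, 0.002] 8.98 grip 0.081
straw [268.5, 239.0] [50.0, 55.0] 2164.5 [0.423, 0.094, 0.018]
straw [279.5, 163.0] [58.0, 59.0] 2651.0 [0.423, 0.168, 0.018]
straw [303.5, 93.5] [59.0, 59.0] 2725.0 [0.436, 0.233, 0.018]
straw [315.5, 24.5] [49.0, 59.0] 2366.0 [0.438, 0.299, 0.018]
[-0.825, 0.193, 0.41, 2.158, -0.106, 0.808, -0.21]
```

>>> step_arm:
  rows:
    - [-0.006,0.042,0,0,0,-0.033]
    - [-0.006,0.042,-0.06,0,0,-0.033]
    - [-0.006,0.042,-0.12,0,0,-0.033]
    - [-0.006,0.042,-0.18,0,0,-0.033]
    - [-0.006,0.042,-0.22,0,0,-0.033]
  jaw: 0.13

```text
clock: 9.45
tcp_pos: [0.4238, 0.1691, 0.048]
orientation: [2.182, 2.259, 0.001]
contact_force: [-0.1, 0.0, 0.2]
grip_width: 0.0744
gripper_force: 0.0
```

>>> step_arm:
  rows:
    - [0,0,-0.02,0,0,0]
    - [0,0,-0.043,0,0,0]
    - [0,0,-0.043,0,0,0]
    - [0,0,-0.043,0,0,0]

```text
clock: 9.78
tcp_pos: [0.4243, 0.1691, 0.024]
orientation: [2.183, 2.259, 0.001]
contact_force: [0.1, 0.9, 0.4]
grip_width: 0.0743
gripper_force: 0.0
```

>>> step_arm:
  rows:
    - [0,0,0,0,0,0]
    - [0,0,0,0,0,0]
    - [0,0,0,0,0,0]
    - [0,0,0,0,0,0]
  jaw: 1

```text
clock: 10.12
tcp_pos: [0.4247, 0.1697, 0.0246]
orientation: [2.182, 2.259, 0.004]
contact_force: [-0.2, -1.0, 7.9]
grip_width: 0.0581
gripper_force: 27.4
```

>>> step_arm:
  rows:
    - [0,0,0.04,0,0,0]
    - [0,0,0.1,0,0,0]
    - [0,0,0.17,0,0,0]
    - [0,0,0.24,0,0,0]
    - [0,0,0.3,0,0,0]

```text
clock: 10.53
tcp_pos: [0.4235, 0.169, 0.2062]
orientation: [2.182, 2.259, 0.002]
contact_force: [0.3, 1.7, -0.7]
grip_width: 0.0578
gripper_force: 26.9
```

```bash
python3 -c "
from h import *
wlook('w7',.018,('straw',),500);print(f(r.get_obs()['joints']))"
```

```text
tcp [0.424, 0.169, 0.206] [2.182, 2.259, 0.002] 10.53 grip 0.0578
straw [280.0, 261.5] [101.0, 116.0] 9148.0 [0.426, 0.085, 0.018]
straw [295.0, 119.0] [54.0, 54.0] 2325.5 [0.436, 0.234, 0.018]
straw [299.5, 51.0] [52.0, 55.0] 2237.0 [0.438, 0.301, 0.018]
[-0.919, 0.156, 0.452, 2.118, -0.091, 0.874, -0.381]
```

>>> step_arm:
  rows:
    - [0.105,-0.077,0,0,0,0.167]
    - [0.105,-0.077,0,0,0,0.167]
    - [0.105,-0.077,0,0,0,0.167]
    - [0.105,-0.077,0,0,0,0.167]
    - [0.105,-0.077,0,0,0,0.167]

```text
clock: 11.0
tcp_pos: [0.4871, 0.1221, 0.2037]
orientation: [1.515, 2.751, 0.001]
contact_force: [-0.0, 0.9, -0.9]
grip_width: 0.0575
gripper_force: 27.0
```

>>> step_arm:
  rows:
    - [0.105,-0.077,0,0,0,0.167]
    - [0.105,-0.077,0,0,0,0.167]
    - [0.105,-0.077,0,0,0,0.167]
    - [0.105,-0.077,0,0,0,0.167]
    - [0.105,-0.077,0,0,0,0.167]

```text
clock: 11.42
tcp_pos: [0.5499, 0.076, 0.2036]
orientation: [0.749, 3.051, -0.0]
contact_force: [-0.5, -0.1, -0.1]
grip_width: 0.0575
gripper_force: 27.0
```

>>> step_arm:
  rows:
    - [0.105,-0.077,0,0,0,0.167]
    - [0.105,-0.077,0,0,0,0.167]
    - [0.105,-0.077,0,0,0,0.167]
    - [0.105,-0.077,0,0,0,0.167]
    - [0.105,-0.077,0,0,0,0.167]

```text
clock: 11.83
tcp_pos: [0.6126, 0.0299, 0.2035]
orientation: [0.066, -3.141, 0.0]
contact_force: [-0.9, -0.5, -0.3]
grip_width: 0.0581
gripper_force: 27.0
```

>>> step_arm:
  rows:
    - [0,0,0,0,0,0]
    - [0,0,0,0,0,0]
    - [0,0,0,0,0,0]

```text
clock: 12.08
tcp_pos: [0.6123, 0.0311, 0.2035]
orientation: [-0.057, 3.141, 0.0]
contact_force: [-0.9, -1.1, -0.1]
grip_width: 0.0577
gripper_force: 20.5
```

```bash
python3 -c "
from h import *
wlook('w8',.130,('straw',),500);print(f(r.get_obs()['joints']))"
```

```text
tcp [0.612, 0.031, 0.204] [-0.057, 3.141, 0.0] 12.08 grip 0.0577
straw [280.25, 261.75] [108.894, 108.187] 9148.5 [0.641, 0.031, 0.13]
straw [36.767, 219.457] [64.997, 38.867] 1919.5 [0.621, -0.168, 0.13]
straw [77.294, 154.676] [73.731, 55.056] 3091.5 [0.57, -0.117, 0.13]
straw [517.9, 52.3] [45.169, 28.174] 966.0 [0.477, 0.202, 0.13]
straw [473.192, 37.538] [48.814, 34.669] 1287.0 [0.476, 0.159, 0.13]
straw [350.5, 13.0] [26.0, 53.0] 1078.5 [0.475, 0.069, 0.13]
[-0.317, 0.421, 0.217, 1.764, -0.107, 0.968, 1.55]
```

View pics/w8.png

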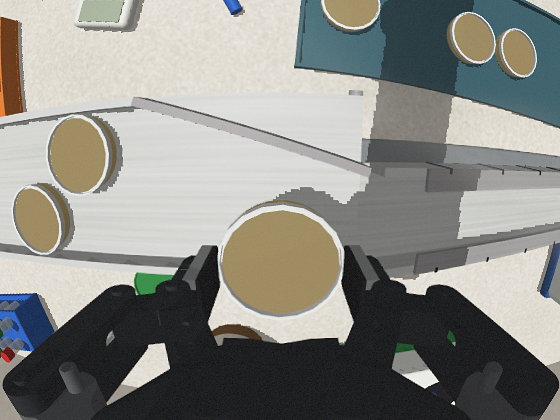

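The dish is held over the tray near the mouth. The rail ends at (368,170) and the tray is clear below. I'll lower and release.

>>> step_arm:
  rows:
    - [0,0,-0.05,0,0,0]
    - [0,0,-0.09,0,0,0]
    - [0,0,-0.105,0,0,0]
    - [0,0,-0.109,0,0,0]
    - [0,0,-0.109,0,0,0]
  squeeze: 30

```text
clock: 12.55
tcp_pos: [0.6124, 0.0308, 0.1378]
orientation: [0.06, -3.14, 0.0]
contact_force: [0.0, 0.1, 0.4]
grip_width: 0.0573
gripper_force: 39.8
```

>>> step_arm:
  rows:
    - [0,0,0,0,0,0]
    - [0,0,0,0,0,0]
    - [0,0,0,0,0,0]
    - [0,0,0,0,0,0]
  jaw: 0.18

```text
clock: 12.88
tcp_pos: [0.6131, 0.0307, 0.1389]
orientation: [-0.06, 3.139, 0.0]
contact_force: [-0.0, -0.1, 0.1]
grip_width: 0.07
gripper_force: 0.0
```

>>> step_arm:
  rows:
    - [0,0,0.02,0,0,0]
    - [0,0,0.06,0,0,0]
    - [0,0,0.11,0,0,0]
    - [0,0,0.14,0,0,0]
    - [0,0,0.14,0,0,0]

```text
clock: 13.3
tcp_pos: [0.6154, 0.0306, 0.2279]
orientation: [-0.059, 3.132, 0.002]
contact_force: [0.8, 0.8, -0.2]
grip_width: 0.0701
gripper_force: 0.0
```

```bash
python3 -c "
from h import *
wlook('w9',.130,('straw',),500)
o=r.get_obs();print(f(wrist((368,170),.138,o)))
im=eyes.grab_frame('top')
for b,a in blobs(im,*COL['straw']):print(f(b[0]),a,f(onz('top',b[0],.13 if b[0][1]<210 else .018)))"
```

```text
tcp [0.615, 0.031, 0.228] [-0.059, 3.132, 0.002] 13.3 grip 0.0701
straw [52.8, 206.9] [61.032, 39.528] 1826.0 [0.621, -0.168, 0.13]
straw [280.0, 206.0] [70.0, 74.0] 4058.5 [0.613, 0.029, 0.13]
straw [93.5, 146.0] [68.0, 53.0] 2769.0 [0.57, -0.118, 0.13]
straw [506.8, 51.4] [43.007, 27.828] 910.0 [0.475, 0.208, 0.13]
straw [463.0, 37.5] [44.548, 34.648] 1188.5 [0.474, 0.163, 0.13]
straw [346.5, 14.0] [28.0, 49.0] 1094.0 [0.472, 0.07, 0.13]
[0.581, 0.088, 0.138]
[197.5, 242.0] 244.0 [0.438, 0.237, 0.018]
[173.0, 241.0] 243.5 [0.441, 0.305, 0.018]
[327.5, 189.5] 285.0 [0.572, -0.118, 0.13]
[346.5, 169.5] 285.5 [0.624, -0.168, 0.13]
```

>>> step_arm:
  rows:
    - [-0.098,0.113,0,0,0,-0.167]
    - [-0.098,0.113,0,0,0,-0.167]
    - [-0.098,0.113,0,0,0,-0.167]
    - [-0.098,0.113,0,0,0,-0.167]
    - [-0.098,0.113,0,0,0,-0.167]
  jaw: 0.13

```text
clock: 13.82
tcp_pos: [0.5522, 0.0996, 0.221]
orientation: [-0.762, -3.046, 0.001]
contact_force: [0.6, -0.5, -0.5]
grip_width: 0.0741
gripper_force: 0.0
```

>>> step_arm:
  rows:
    - [-0.098,0.113,0,0,0,-0.167]
    - [-0.098,0.113,0,0,0,-0.167]
    - [-0.098,0.113,0,0,0,-0.167]
    - [-0.098,0.113,0,0,0,-0.167]
    - [-0.098,0.113,0,0,0,-0.167]

```text
clock: 14.23
tcp_pos: [0.4932, 0.1674, 0.221]
orientation: [-1.525, -2.745, 0.003]
contact_force: [0.3, 0.1, -0.2]
grip_width: 0.0742
gripper_force: 0.0
```

>>> step_arm:
  rows:
    - [-0.098,0.113,0,0,0,-0.167]
    - [-0.098,0.113,0,0,0,-0.167]
    - [-0.098,0.113,0,0,0,-0.167]
    - [-0.098,0.113,0,0,0,-0.167]
    - [-0.098,0.113,0,0,0,-0.167]

```text
clock: 14.65
tcp_pos: [0.4343, 0.2351, 0.221]
orientation: [-2.185, -2.256, 0.003]
contact_force: [1.0, -0.4, -0.6]
grip_width: 0.0745
gripper_force: 0.0
```

>>> step_arm:
  rows:
    - [0,0,-0.05,0,0,0]
    - [0,0,-0.05,0,0,0]
    - [0,0,-0.05,0,0,0]

```text
clock: 14.9
tcp_pos: [0.4346, 0.2331, 0.1906]
orientation: [-2.181, -2.26, 0.008]
contact_force: [0.7, -0.4, 0.4]
grip_width: 0.0742
gripper_force: 0.0
```

```bash
python3 -c "
from h import *
wlook('w10',.018,('straw',),500)"
```

```text
tcp [0.435, 0.233, 0.191] [-2.181, -2.26, 0.008] 14.9 grip 0.0742
straw [265.5, 310.5] [37.0, 47.0] 1401.5 [0.423, 0.095, 0.018]
straw [282.0, 185.5] [55.0, 56.0] 2401.0 [0.436, 0.234, 0.018]
straw [287.0, 113.5] [57.0, 58.0] 2595.0 [0.438, 0.302, 0.018]
```

>>> step_arm:
  rows:
    - [0.002,0.002,-0.06,0,0,0]
    - [0.002,0.002,-0.12,0,0,0]
    - [0.002,0.002,-0.18,0,0,0]
    - [0.002,0.002,-0.23,0,0,0]
    - [0.002,0.002,-0.25,0,0,0]

```text
clock: 15.37
tcp_pos: [0.436, 0.2345, 0.0393]
orientation: [-2.181, -2.26, 0.006]
contact_force: [-1.3, -0.4, 0.7]
grip_width: 0.0741
gripper_force: 0.0
```

>>> step_arm:
  rows:
    - [0,0,-0.02,0,0,0]
    - [0,0,-0.03,0,0,0]
    - [0,0,-0.03,0,0,0]

```text
clock: 15.62
tcp_pos: [0.4374, 0.2351, 0.0236]
orientation: [-2.182, -2.26, 0.002]
contact_force: [0.3, 0.5, 0.4]
grip_width: 0.0742
gripper_force: 0.0
```

>>> step_arm:
  rows:
    - [0,0,0,0,0,0]
    - [0,0,0,0,0,0]
    - [0,0,0,0,0,0]
    - [0,0,0,0,0,0]
  jaw: 1

```text
clock: 15.95
tcp_pos: [0.438, 0.2358, 0.0249]
orientation: [2.182, 2.26, 0.003]
contact_force: [-0.3, -0.7, 4.4]
grip_width: 0.0576
gripper_force: 32.5
```

>>> step_arm:
  rows:
    - [0,0,0.04,0,0,0]
    - [0,0,0.1,0,0,0]
    - [0,0,0.17,0,0,0]
    - [0,0,0.24,0,0,0]
    - [0,0,0.3,0,0,0]

```text
clock: 16.37
tcp_pos: [0.4374, 0.235, 0.2068]
orientation: [2.182, 2.26, 0.002]
contact_force: [-0.7, 1.0, -0.2]
grip_width: 0.0573
gripper_force: 32.3
```

```bash
python3 -c "
from h import *
wlook('w11',.018,('straw',),500)"
```

```text
tcp [0.437, 0.235, 0.207] [2.182, 2.26, 0.002] 16.37 grip 0.0573
straw [280.0, 261.5] [101.0, 116.0] 9130.5 [0.44, 0.151, 0.018]
straw [283.0, 116.0] [54.0, 54.0] 2316.5 [0.438, 0.302, 0.018]
```

>>> step_arm:
  rows:
    - [0.09,-0.262,0,0,0,0]
    - [0.09,-0.262,0,0,0,0]
    - [0.09,-0.262,0,0,0,0]
    - [0.09,-0.262,0,0,0,0]
    - [0.09,-0.262,0,0,0,0]

```text
clock: 16.83
tcp_pos: [0.4932, 0.0692, 0.2049]
orientation: [2.192, 2.245, 0.0]
contact_force: [0.7, 0.0, 0.4]
grip_width: 0.0574
gripper_force: 32.3
```

>>> step_arm:
  rows:
    - [0.09,-0.262,0,0,0,0]
    - [0.09,-0.262,0,0,0,0]
    - [0.09,-0.262,0,0,0,0]
    - [0.09,-0.262,0,0,0,0]
    - [0.09,-0.262,0,0,0,0]

```text
clock: 17.25
tcp_pos: [0.5465, -0.0886, 0.2051]
orientation: [2.19, 2.244, -0.002]
contact_force: [0.8, -1.3, -0.7]
grip_width: 0.0576
gripper_force: 32.3
```

>>> step_arm:
  rows:
    - [0.09,-0.262,0,0,0,0]
    - [0.09,-0.262,0,0,0,0]
    - [0.09,-0.262,0,0,0,0]
    - [0.09,-0.262,0,0,0,0]
    - [0.09,-0.262,0,0,0,0]

```text
clock: 17.67
tcp_pos: [0.5992, -0.2459, 0.2048]
orientation: [2.189, 2.246, -0.006]
contact_force: [-0.1, -0.9, 0.4]
grip_width: 0.0575
gripper_force: 32.3
```

>>> step_arm:
  rows:
    - [0,0,0,0,0,0]
    - [0,0,0,0,0,0]
    - [0,0,0,0,0,0]

```text
clock: 17.92
tcp_pos: [0.5994, -0.2342, 0.2037]
orientation: [-2.179, -2.261, -0.001]
contact_force: [-0.3, -0.0, 0.4]
grip_width: 0.0578
gripper_force: 32.3
```

```bash
python3 -c "
from h import *
wlook('w12',.13,('straw',),500)
im=cv2.imread('pics/w12.png')"
```

```text
tcp [0.599, -0.234, 0.204] [-2.179, -2.261, -0.001] 17.92 grip 0.0578
straw [280.0, 261.5] [101.0, 116.0] 9127.0 [0.6, -0.264, 0.13]
straw [319.5, 123.5] [85.0, 85.0] 5670.0 [0.621, -0.171, 0.13]
straw [240.25, 41.25] [79.903, 84.853] 5327.5 [0.571, -0.121, 0.13]
```

View pics/w12.png

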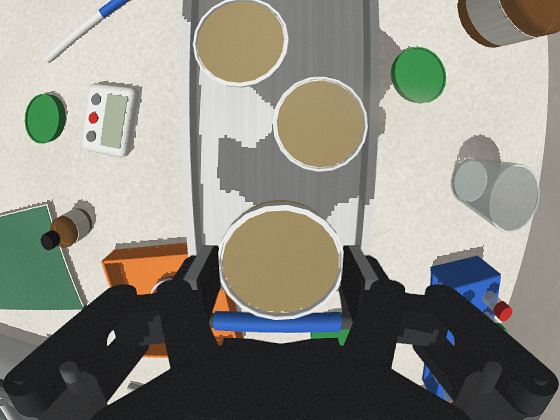

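The held dish is above the tray's handle end, centred between the walls (≈190 and ≈370), with the blue handle at (280,322). I'll lower and release.

>>> step_arm:
  rows:
    - [0,0,-0.05,0,0,0]
    - [0,0,-0.09,0,0,0]
    - [0,0,-0.105,0,0,0]
    - [0,0,-0.109,0,0,0]
    - [0,0,-0.109,0,0,0]

```text
clock: 18.38
tcp_pos: [0.5995, -0.2354, 0.1386]
orientation: [-2.18, -2.261, 0.0]
contact_force: [0.2, -0.1, 0.5]
grip_width: 0.0575
gripper_force: 34.9
```

>>> step_arm:
  rows:
    - [0,0,0,0,0,0]
    - [0,0,0,0,0,0]
    - [0,0,0,0,0,0]
    - [0,0,0,0,0,0]
  jaw: 0.18

```text
clock: 18.72
tcp_pos: [0.5998, -0.2365, 0.1395]
orientation: [2.181, 2.259, 0.001]
contact_force: [-0.3, 0.0, 0.1]
grip_width: 0.0702
gripper_force: 0.0
```

>>> step_arm:
  rows:
    - [0,0,0.02,0,0,0]
    - [0,0,0.06,0,0,0]
    - [0,0,0.11,0,0,0]
    - [0,0,0.14,0,0,0]
    - [0,0,0.14,0,0,0]

```text
clock: 19.13
tcp_pos: [0.6016, -0.238, 0.2284]
orientation: [2.178, 2.254, 0.006]
contact_force: [0.3, -0.5, 0.5]
grip_width: 0.0699
gripper_force: 0.0
```

```bash
python3 -c "
from h import *
wlook('w13',.130,('straw',),500)
im=eyes.grab_frame('side')
for b,a in blobs(im,*COL['straw']):
  z=.13 if b[0][1]<240 else .018
  print(f(b[0]),a,f(onz('side',b[0],z)))"
```

```text
tcp [0.602, -0.238, 0.228] [2.178, 2.254, 0.006] 19.13 grip 0.0699
straw [277.0, 207.0] [70.0, 74.0] 4045.5 [0.6, -0.237, 0.13]
straw [311.25, 116.75] [76.368, 75.66] 4543.5 [0.622, -0.171, 0.13]
straw [239.5, 43.5] [71.0, 77.0] 4288.0 [0.571, -0.121, 0.13]
[237.0, 362.0] 536.5 [0.473, 0.314, 0.018]
[303.5, 284.5] 338.0 [0.42, 0.095, 0.018]
[236.5, 207.5] 264.0 [0.61, 0.035, 0.13]
[280.0, 173.0] 196.0 [0.567, -0.115, 0.13]
[269.5, 156.5] 168.5 [0.618, -0.166, 0.13]
[287.5, 144.5] 154.5 [0.596, -0.232, 0.13]
[381.735, 72.559] 61.0 [0.461, -0.728, 0.13]
```

The last stock dish has been knocked, from (.438,.302) to about (.475,.313). I'll go there and re-measure.

>>> step_arm:
  rows:
    - [-0.068,0.305,0,0,0,0]
    - [-0.068,0.305,0,0,0,0]
    - [-0.068,0.305,0,0,0,0]
    - [-0.068,0.305,0,0,0,0]
    - [-0.068,0.305,0,0,0,0]
  jaw: 0.13

```text
clock: 19.65
tcp_pos: [0.5567, -0.0475, 0.2212]
orientation: [-2.173, -2.263, 0.001]
contact_force: [-0.3, 0.4, 0.4]
grip_width: 0.0744
gripper_force: 0.0
```

>>> step_arm:
  rows:
    - [-0.068,0.305,0,0,0,0]
    - [-0.068,0.305,0,0,0,0]
    - [-0.068,0.305,0,0,0,0]
    - [-0.068,0.305,0,0,0,0]
    - [-0.068,0.305,0,0,0,0]

```text
clock: 20.07
tcp_pos: [0.5153, 0.1354, 0.2215]
orientation: [-2.173, -2.265, 0.002]
contact_force: [-0.3, 0.4, -0.2]
grip_width: 0.074
gripper_force: 0.0
```

>>> step_arm:
  rows:
    - [-0.068,0.305,0,0,0,0]
    - [-0.068,0.305,0,0,0,0]
    - [-0.068,0.305,0,0,0,0]
    - [-0.068,0.305,0,0,0,0]
    - [-0.068,0.305,0,0,0,0]

```text
clock: 20.48
tcp_pos: [0.4738, 0.3184, 0.2214]
orientation: [-2.173, -2.265, 0.002]
contact_force: [-0.1, 0.4, 0.2]
grip_width: 0.0744
gripper_force: 0.0
```

>>> step_arm:
  rows:
    - [0,0,0,0,0,0]
    - [0,0,0,0,0,0]
    - [0,0,0,0,0,0]
    - [0,0,0,0,0,0]

```text
clock: 20.82
tcp_pos: [0.4774, 0.3106, 0.2222]
orientation: [2.185, 2.257, -0.002]
contact_force: [0.9, -0.3, 0.7]
grip_width: 0.0744
gripper_force: 0.0
```

```bash
python3 -c "
from h import *
wlook('w14',.018,('straw','teal'),500)"
```

```text
tcp [0.477, 0.311, 0.222] [2.185, 2.257, -0.002] 20.82 grip 0.0744
straw [278.5, 181.0] [50.0, 51.0] 1975.5 [0.476, 0.31, 0.018]
teal [244.71, 146.081] [139.461, 100.077] 5048.0 [0.44, 0.346, 0.018]
```

View pics/w14.png

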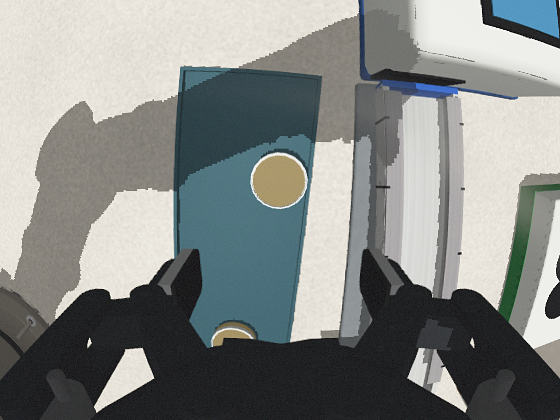

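The dish is at (278,181), close to the tray's right rim (≈312). I'll grip it along y, since the neighbours on that side are gone.

>>> step_arm:
  rows:
    - [0,-0.003,0,0,0,0.167]
    - [0,-0.003,0,0,0,0.167]
    - [0,-0.003,0,0,0,0.167]
    - [0,-0.003,0,0,0,0.167]
    - [0,-0.003,0,0,0,0.167]

```text
clock: 21.28
tcp_pos: [0.4775, 0.3094, 0.2227]
orientation: [1.518, 2.751, 0.0]
contact_force: [0.2, -0.7, -0.3]
grip_width: 0.074
gripper_force: 0.0
```

>>> step_arm:
  rows:
    - [0,0,-0.05,0,0,0.167]
    - [0,0,-0.1,0,0,0.167]
    - [0,0,-0.1,0,0,0.167]
    - [0,0,-0.1,0,0,0.167]
    - [0,0,-0.1,0,0,0.167]

```text
clock: 21.7
tcp_pos: [0.4771, 0.3096, 0.162]
orientation: [-0.755, -3.049, 0.002]
contact_force: [0.5, -0.5, 0.1]
grip_width: 0.0739
gripper_force: 0.0
```

>>> step_arm:
  rows:
    - [0,0,0,0,0,0.167]
    - [0,0,0,0,0,0.167]
    - [0,0,0,0,0,0.167]
    - [0,0,0,0,0,0.167]
    - [0,0,0,0,0,0.167]

```text
clock: 22.12
tcp_pos: [0.4775, 0.3103, 0.163]
orientation: [-0.059, 3.14, 0.001]
contact_force: [0.2, -0.9, 0.7]
grip_width: 0.0741
gripper_force: 0.0
```

>>> step_arm:
  rows:
    - [0,0,0,0,0,0]
    - [0,0,0,0,0,0]
    - [0,0,0,0,0,0]

```text
clock: 22.37
tcp_pos: [0.4771, 0.3108, 0.1627]
orientation: [-0.054, 3.141, 0.0]
contact_force: [0.8, 0.1, -0.4]
grip_width: 0.0741
gripper_force: 0.0
```

```bash
python3 -c "
from h import *
wlook('w15',.018,('straw',),500);print(f(r.get_obs()['joints']))"
```

```text
tcp [0.477, 0.311, 0.163] [-0.054, 3.141, 0.0] 22.37 grip 0.0741
straw [281.5, 193.0] [60.0, 61.0] 2871.5 [0.475, 0.31, 0.018]
straw [63.0, 135.5] [53.0, 38.0] 1568.0 [0.423, 0.095, 0.018]
[-0.747, 0.398, 0.076, 1.895, -0.039, 0.85, 0.955]
```

>>> step_arm:
  rows:
    - [-0.002,0,-0.06,0,0,0]
    - [-0.002,0,-0.12,0,0,0]
    - [-0.002,0,-0.18,0,0,0]
    - [-0.002,0,-0.21,0,0,0]
    - [-0.002,0,-0.225,0,0,0]

```text
clock: 22.83
tcp_pos: [0.474, 0.3098, 0.0245]
orientation: [0.058, -3.137, 0.005]
contact_force: [0.2, -0.9, 0.2]
grip_width: 0.0741
gripper_force: 0.0
```

>>> step_arm:
  rows:
    - [0,0,-0.006,0,0,0]
    - [0,0,-0.006,0,0,0]

```text
clock: 23.0
tcp_pos: [0.476, 0.311, 0.0239]
orientation: [0.059, -3.141, 0.0]
contact_force: [0.2, 0.9, 0.3]
grip_width: 0.0744
gripper_force: 0.0
```

>>> step_arm:
  rows:
    - [0,0,0,0,0,0]
    - [0,0,0,0,0,0]
    - [0,0,0,0,0,0]
    - [0,0,0,0,0,0]
  jaw: 1

```text
clock: 23.33
tcp_pos: [0.4768, 0.3116, 0.0254]
orientation: [-0.06, 3.139, 0.003]
contact_force: [-0.3, -0.7, 6.1]
grip_width: 0.0575
gripper_force: 32.9
```

>>> step_arm:
  rows:
    - [0,0,0.04,0,0,0]
    - [0,0,0.1,0,0,0]
    - [0,0,0.17,0,0,0]
    - [0,0,0.24,0,0,0]
    - [0,0,0.3,0,0,0]

```text
clock: 23.75
tcp_pos: [0.4758, 0.3108, 0.207]
orientation: [-0.06, 3.14, 0.002]
contact_force: [-0.0, 0.8, -0.2]
grip_width: 0.057
gripper_force: 32.1
```

```bash
python3 -c "
from h import *
wlook('w16',.018,('straw',),500)
im=eyes.grab_frame('top')
for b,a in blobs(im,*COL['straw']):print(f(b[0]),a,f(onz('top',b[0],.13 if b[0][1]<210 else .018)))"
```

```text
tcp [0.476, 0.311, 0.207] [-0.06, 3.14, 0.002] 23.75 grip 0.057
straw [16.066, 327.004] [49.764, 20.037] 724.5 [0.721, -0.116, 0.018]
straw [280.25, 257.25] [108.187, 108.894] 9193.5 [0.554, 0.312, 0.018]
straw [86.0, 132.5] [47.0, 36.0] 1347.0 [0.422, 0.094, 0.018]
[247.5, 246.5] 241.0 [0.425, 0.096, 0.018]
[327.5, 189.5] 285.0 [0.572, -0.118, 0.13]
[372.5, 177.5] 284.0 [0.604, -0.235, 0.13]
[269.5, 172.5] 286.5 [0.616, 0.032, 0.13]
[346.5, 169.5] 283.5 [0.624, -0.168, 0.13]
```

>>> step_arm:
  rows:
    - [0.078,-0.206,0,0,0,0]
    - [0.078,-0.206,0,0,0,0]
    - [0.078,-0.206,0,0,0,0]
    - [0.078,-0.206,0,0,0,0]
    - [0.078,-0.206,0,0,0,0]

```text
clock: 24.27
tcp_pos: [0.5236, 0.1825, 0.2037]
orientation: [-0.048, 3.141, -0.003]
contact_force: [-0.1, 0.4, -0.7]
grip_width: 0.057
gripper_force: 32.2
```

>>> step_arm:
  rows:
    - [0.078,-0.206,0,0,0,0]
    - [0.078,-0.206,0,0,0,0]
    - [0.078,-0.206,0,0,0,0]
    - [0.078,-0.206,0,0,0,0]
    - [0.078,-0.206,0,0,0,0]

```text
clock: 24.68
tcp_pos: [0.5699, 0.0602, 0.2036]
orientation: [0.051, -3.141, 0.002]
contact_force: [0.0, 0.6, -0.8]
grip_width: 0.0569
gripper_force: 32.2
```

>>> step_arm:
  rows:
    - [0.078,-0.206,0,0,0,0]
    - [0.078,-0.206,0,0,0,0]
    - [0.078,-0.206,0,0,0,0]
    - [0.078,-0.206,0,0,0,0]
    - [0.078,-0.206,0,0,0,0]

```text
clock: 25.1
tcp_pos: [0.6165, -0.0625, 0.2035]
orientation: [0.053, -3.141, 0.002]
contact_force: [-1.4, 0.8, -1.0]
grip_width: 0.057
gripper_force: 32.2
```

>>> step_arm:
  rows:
    - [0,0,0,0,0,0]
    - [0,0,0,0,0,0]
    - [0,0,0,0,0,0]
    - [0,0,0,0,0,0]

```text
clock: 25.43
tcp_pos: [0.616, -0.0577, 0.2039]
orientation: [0.065, -3.141, -0.001]
contact_force: [-0.6, 0.0, -0.3]
grip_width: 0.0569
gripper_force: 32.2
```

```bash
python3 -c "
from h import *
wlook('w17',.13,('straw',),500)"
```

```text
tcp [0.616, -0.058, 0.204] [0.065, -3.141, -0.001] 25.43 grip 0.0569
straw [280.25, 257.25] [108.187, 108.894] 9189.5 [0.642, -0.058, 0.13]
straw [124.9, 219.8] [74.685, 59.032] 3404.5 [0.621, -0.169, 0.13]
straw [406.0, 220.0] [72.0, 68.0] 3836.5 [0.612, 0.027, 0.13]
straw [51.812, 188.716] [68.781, 46.063] 2410.0 [0.599, -0.234, 0.13]
straw [190.5, 147.5] [83.0, 79.0] 5077.0 [0.57, -0.118, 0.13]
straw [432.0, 18.5] [37.0, 44.0] 1290.0 [0.473, 0.036, 0.13]
```

>>> step_arm:
  rows:
    - [0,-0.005,-0.05,0,0,0]
    - [0,-0.005,-0.09,0,0,0]
    - [0,-0.005,-0.105,0,0,0]
    - [0,-0.005,-0.11,0,0,0]
    - [0,-0.005,-0.11,0,0,0]

```text
clock: 25.9
tcp_pos: [0.616, -0.0625, 0.1377]
orientation: [0.061, -3.14, -0.0]
contact_force: [0.5, -0.3, -0.4]
grip_width: 0.0571
gripper_force: 43.1
```

>>> step_arm:
  rows:
    - [0,0,0,0,0,0]
    - [0,0,0,0,0,0]
    - [0,0,0,0,0,0]
    - [0,0,0,0,0,0]
  jaw: 0.21

```text
clock: 26.23
tcp_pos: [0.6167, -0.0629, 0.1389]
orientation: [-0.06, 3.139, 0.0]
contact_force: [-0.1, -0.1, -0.6]
grip_width: 0.0672
gripper_force: 0.0
```

>>> step_arm:
  rows:
    - [0,0,0.02,0,0,0]
    - [0,0,0.06,0,0,0]
    - [0,0,0.11,0,0,0]
    - [0,0,0.16,0,0,0]
    - [0,0,0.16,0,0,0]

```text
clock: 26.65
tcp_pos: [0.6197, -0.0635, 0.2416]
orientation: [-0.059, 3.13, -0.0]
contact_force: [1.5, -0.4, -0.1]
grip_width: 0.0676
gripper_force: 0.0
```

```bash
python3 -c "
from h import *
wlook('w18',.130,('straw',),500)
im=eyes.grab_frame('side')
for k in ('straw','red','orange'):
 for b,a in blobs(im,*COL[k]):print(k,f(b[0]),a)"
```

```text
tcp [0.62, -0.064, 0.242] [-0.059, 3.13, -0.0] 26.65 grip 0.0676
straw [150.5, 200.5] [65.054, 56.569] 2846.0 [0.621, -0.169, 0.13]
straw [397.5, 200.0] [60.374, 64.399] 3002.0 [0.613, 0.028, 0.13]
straw [282.0, 197.5] [67.0, 70.0] 3673.5 [0.615, -0.064, 0.13]
straw [82.0, 174.5] [61.0, 46.0] 2170.5 [0.6, -0.235, 0.13]
straw [210.0, 136.5] [70.004, 70.004] 3822.5 [0.57, -0.119, 0.13]
straw [423.0, 19.0] [38.0, 40.0] 1229.5 [0.466, 0.04, 0.13]
straw [303.5, 284.5] 340.0
straw [236.5, 207.5] 264.0
straw [253.5, 182.5] 214.5
straw [280.0, 173.0] 196.0
straw [269.5, 156.5] 168.5
straw [287.5, 144.5] 152.5
straw [381.735, 72.559] 61.0
straw [517.066, 43.019] 999.5
red [46.5, 414.5] 95.5
red [341.5, 158.5] 119.0
orange [342.259, 154.541] 893.5
```

View pics/w18.png

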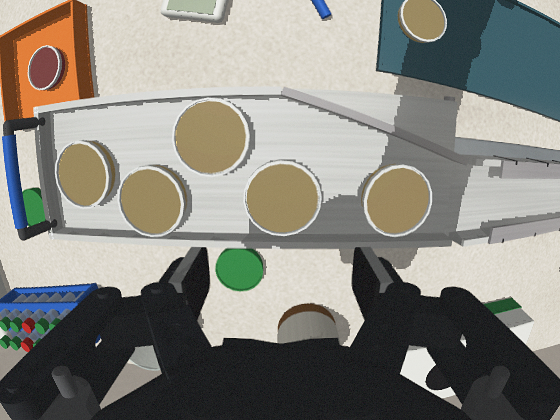

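All five straw dishes are on the tray, in loose single-file order, with no contacts. Red is in the box at (45,68), the spare is in the stock tray at (423,19), and the handle is at about (12,180). Next is the handle.

>>> step_arm:
  rows:
    - [-0.012,-0.191,0,0,0,0]
    - [-0.012,-0.191,0,0,0,0]
    - [-0.012,-0.191,0,0,0,0]
    - [-0.012,-0.191,0,0,0,0]
    - [-0.012,-0.191,0,0,0,0]
  jaw: 0.5

```text
clock: 27.17
tcp_pos: [0.6075, -0.1804, 0.2331]
orientation: [0.052, -3.139, 0.001]
contact_force: [-0.5, 0.9, -0.2]
grip_width: 0.0424
gripper_force: 0.0
```

>>> step_arm:
  rows:
    - [-0.012,-0.191,0,0,0,0]
    - [-0.012,-0.191,0,0,0,0]
    - [-0.012,-0.191,0,0,0,0]
    - [-0.012,-0.191,0,0,0,0]
    - [-0.012,-0.191,0,0,0,0]

```text
clock: 27.58
tcp_pos: [0.601, -0.2931, 0.2331]
orientation: [0.056, -3.14, -0.0]
contact_force: [1.2, 0.5, -0.4]
grip_width: 0.0426
gripper_force: 0.0
```

>>> step_arm:
  rows:
    - [0,0,0,0,0,0]
    - [0,0,0,0,0,0]
    - [0,0,0,0,0,0]
    - [0,0,0,0,0,0]

```text
clock: 27.92
tcp_pos: [0.6023, -0.2903, 0.2339]
orientation: [0.064, -3.141, -0.001]
contact_force: [-0.3, 0.7, 0.6]
grip_width: 0.0427
gripper_force: 0.0
```

```bash
python3 -c "
from h import *
wlook('w19',.167,('blue',),300)"
```

```text
tcp [0.602, -0.29, 0.234] [0.064, -3.141, -0.001] 27.92 grip 0.0427
blue [238.206, 327.324] [26.436, 19.645] 329.0 [0.684, -0.319, 0.167]
blue [278.5, 216.0] [120.0, 19.0] 2118.0 [0.597, -0.293, 0.167]
```

View pics/w19.png

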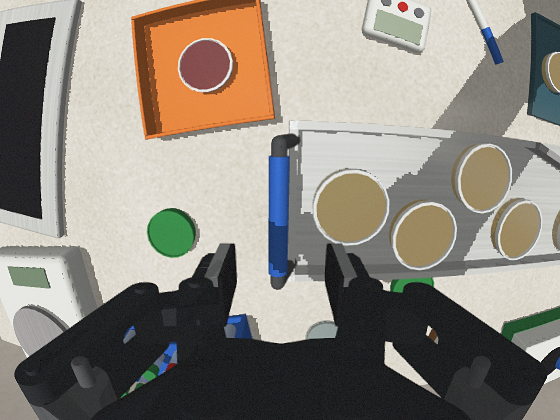

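The handle bar is at (278,216), running along the tool's x axis between the jaws. It measures (.597,-.293), within 4 mm of the earlier estimate. I'll descend and grip.

>>> step_arm:
  rows:
    - [-0.004,-0.003,-0.05,0,0,0]
    - [-0.004,-0.003,-0.09,0,0,0]
    - [-0.004,-0.003,-0.115,0,0,0]
    - [-0.004,-0.003,-0.129,0,0,0]
    - [-0.004,-0.003,-0.129,0,0,0]

```text
clock: 28.38
tcp_pos: [0.5984, -0.2929, 0.1545]
orientation: [0.061, -3.138, -0.002]
contact_force: [0.3, -0.2, -0.5]
grip_width: 0.0426
gripper_force: 0.0
```

>>> step_arm:
  rows:
    - [0,0,0,0,0,0]
    - [0,0,0,0,0,0]
    - [0,0,0,0,0,0]
    - [0,0,0,0,0,0]
    - [0,0,0,0,0,0]
  jaw: 1
  squeeze: 40

```text
clock: 28.8
tcp_pos: [0.6002, -0.292, 0.1581]
orientation: [-0.062, 3.14, 0.004]
contact_force: [-2.0, 4.8, 4.2]
grip_width: 0.0114
gripper_force: 38.9
```

>>> step_arm:
  rows:
    - [0,0,0,0,0,0]
    - [0,0,0,0,0,0]

```text
clock: 28.97
tcp_pos: [0.6002, -0.292, 0.1581]
orientation: [-0.062, 3.14, 0.004]
contact_force: [-1.2, 5.3, 3.9]
grip_width: 0.0116
gripper_force: 38.9
```

>>> step_arm:
  rows:
    - [0,0.001,0.006,-0.003,0,0]
    - [0,0.002,0.012,-0.006,0,0]
    - [0,0.003,0.019,-0.01,0,0]
    - [0,0.004,0.025,-0.013,0,0]
    - [0,0.005,0.031,-0.016,-0.0005,0]

```text
clock: 29.38
tcp_pos: [0.6001, -0.2896, 0.1756]
orientation: [-0.062, 3.139, -0.079]
contact_force: [2.2, 4.5, -4.6]
grip_width: 0.0118
gripper_force: 39.1
```

>>> step_arm:
  rows:
    - [0,0.001,0.006,-0.003,0,0]
    - [0,0.002,0.012,-0.006,0,0]
    - [0,0.004,0.019,-0.01,0,0]
    - [0,0.005,0.025,-0.013,0,0]
    - [0,0.006,0.031,-0.016,-0.0005,0]

```text
clock: 29.8
tcp_pos: [0.6, -0.2861, 0.1941]
orientation: [-0.062, 3.135, -0.158]
contact_force: [2.6, 4.6, -4.1]
grip_width: 0.0116
gripper_force: 39.2
```

>>> step_arm:
  rows:
    - [0,0.002,0.006,-0.003,0,0]
    - [0,0.003,0.012,-0.006,0,0]
    - [0,0.005,0.018,-0.01,0,0]
    - [0,0.006,0.025,-0.013,0,0]
    - [0,0.0077,0.031,-0.016,-0.0005,0]

```text
clock: 30.22
tcp_pos: [0.5999, -0.2817, 0.2127]
orientation: [-0.061, 3.13, -0.237]
contact_force: [2.7, 4.8, -4.6]
grip_width: 0.0114
gripper_force: 39.3
```

```bash
cat >> h.py <<'E'
def tl(name=None):
    im=eyes.grab_frame("top")
    if name: cv2.imwrite(f"pics/{name}.png",cv2.resize(cv2.cvtColor(im,cv2.COLOR_RGB2BGR)[110:290,110:460],(800,411),interpolation=cv2.INTER_CUBIC))
    hs=cv2.cvtColor(im,cv2.COLOR_RGB2HSV)[150:212]
    for b,a in blobs(im,*COL["straw"],30):print(f(b[0]),f(b[1]),a)
    o=r.get_obs();print({k:f(o[k]) for k in('clock','tcp_pos','contact_force','grip_width')})
E
python3 -c "
from h import *
tl()"
```

```text
[247.5, 246.5] [17.0, 17.0] 241.0
[319.0, 188.0] [19.799, 19.799] 306.0
[366.2, 175.4] [19.677, 20.572] 311.0
[260.5, 172.5] [19.0, 19.0] 288.5
[296.5, 170.5] [19.0, 19.0] 293.5
[339.4, 167.3] [19.677, 20.125] 304.5
{'clock': 30.267, 'tcp_pos': [0.6, -0.282, 0.213], 'contact_force': [2.264, 5.207, -3.687], 'grip_width': 0.011}
```

Dishes are starting to slide in line. I'll hold the tilt for about 0.4 s, then take it to 0.20.

>>> step_arm:
  rows:
    - [0,0,0,0,0,0]
    - [0,0,0,0,0,0]
    - [0,0,0,0,0,0]
    - [0,0,0,0,0,0]
    - [0,0,0,0,0,0]

```text
clock: 30.68
tcp_pos: [0.5999, -0.2818, 0.2123]
orientation: [-0.061, 3.13, -0.235]
contact_force: [3.0, 5.6, -4.4]
grip_width: 0.0117
gripper_force: 39.3
```

>>> step_arm:
  rows:
    - [0,0.002,0.006,-0.003,0,0]
    - [0,0.004,0.012,-0.006,0,0]
    - [0,0.006,0.018,-0.01,0,0]
    - [0,0.007,0.024,-0.013,0,0]
    - [0,0.009,0.03,-0.016,-0.0005,0]

```text
clock: 31.1
tcp_pos: [0.5997, -0.2765, 0.2304]
orientation: [-0.061, 3.122, -0.315]
contact_force: [2.4, 4.9, -4.3]
grip_width: 0.0118
gripper_force: 39.5
```

>>> step_arm:
  rows:
    - [0,0,0,0,0,0]
    - [0,0,0,0,0,0]
    - [0,0,0,0,0,0]
    - [0,0,0,0,0,0]
    - [0,0,0,0,0,0]

```text
clock: 31.52
tcp_pos: [0.5997, -0.2766, 0.2302]
orientation: [-0.06, 3.122, -0.313]
contact_force: [2.2, 5.7, -4.8]
grip_width: 0.0119
gripper_force: 39.5
```

```bash
python3 -c "
from h import *
tl()"
```

```text
[247.5, 246.5] [17.0, 17.0] 240.0
[141.0, 179.0] [16.0, 16.0] 215.0
[161.5, 178.0] [16.0, 17.0] 224.0
[182.246, 176.469] [16.125, 17.489] 226.0
[203.5, 175.0] [16.0, 17.0] 236.0
[225.0, 174.0] [16.0, 18.0] 248.0
{'clock': 31.567, 'tcp_pos': [0.6, -0.277, 0.23], 'contact_force': [3.08, 4.843, -3.922], 'grip_width': 0.012}
```

All five are in the channel. I'll lower the tray by reversing the arc.

>>> step_arm:
  rows:
    - [0,-0.002,-0.006,0.003,0,0]
    - [0,-0.004,-0.012,0.006,0,0]
    - [0,-0.006,-0.018,0.01,0,0]
    - [0,-0.007,-0.024,0.013,0,0]
    - [0,-0.009,-0.03,0.016,0.0005,0]

```text
clock: 31.98
tcp_pos: [0.5998, -0.2819, 0.212]
orientation: [-0.061, 3.13, -0.234]
contact_force: [3.1, 5.5, -3.5]
grip_width: 0.0115
gripper_force: 39.6
```

>>> step_arm:
  rows:
    - [0,-0.002,-0.006,0.003,0,0]
    - [0,-0.003,-0.012,0.006,0,0]
    - [0,-0.005,-0.018,0.01,0,0]
    - [0,-0.006,-0.025,0.013,0,0]
    - [0,-0.0077,-0.031,0.016,0.0005,0]

```text
clock: 32.4
tcp_pos: [0.6, -0.2863, 0.1934]
orientation: [-0.061, 3.135, -0.155]
contact_force: [4.3, 6.6, -4.0]
grip_width: 0.0115
gripper_force: 39.6
```

>>> step_arm:
  rows:
    - [0,-0.001,-0.006,0.003,0,0]
    - [0,-0.002,-0.012,0.006,0,0]
    - [0,-0.004,-0.019,0.01,0,0]
    - [0,-0.005,-0.025,0.013,0,0]
    - [0,-0.006,-0.031,0.016,0.0005,0]

```text
clock: 32.82
tcp_pos: [0.6, -0.2898, 0.1749]
orientation: [-0.061, 3.139, -0.076]
contact_force: [3.1, 6.9, -3.5]
grip_width: 0.0115
gripper_force: 39.6
```

>>> step_arm:
  rows:
    - [0,-0.001,-0.006,0.003,0,0]
    - [0,-0.002,-0.012,0.006,0,0]
    - [0,-0.003,-0.019,0.01,0,0]
    - [0,-0.004,-0.025,0.013,0,0]
    - [0,-0.005,-0.031,0.016,0.0005,0]

```text
clock: 33.23
tcp_pos: [0.6002, -0.2921, 0.1578]
orientation: [-0.062, 3.14, 0.005]
contact_force: [-7.7, 15.2, 32.2]
grip_width: 0.0114
gripper_force: 43.2
```

>>> step_arm:
  rows:
    - [0,0,0,0,0,0]
    - [0,0,0,0,0,0]
    - [0,0,0,0,0,0]

```text
clock: 33.48
tcp_pos: [0.6002, -0.292, 0.1581]
orientation: [-0.062, 3.14, 0.005]
contact_force: [-0.5, 9.9, 6.9]
grip_width: 0.0112
gripper_force: 40.6
```

```bash
python3 -c "
from h import *
tl('t2')"
```

```text
[247.5, 246.5] [17.0, 17.0] 242.0
[141.0, 179.0] [16.0, 16.0] 212.0
[161.5, 178.0] [16.0, 17.0] 223.0
[182.22, 176.54] [16.122, 17.536] 226.0
[203.5, 175.0] [16.0, 17.0] 240.0
[225.0, 173.5] [18.0, 17.0] 250.0
{'clock': 33.533, 'tcp_pos': [0.6, -0.292, 0.158], 'contact_force': [-0.776, 11.421, 7.67], 'grip_width': 0.011}
```

View pics/t2.png

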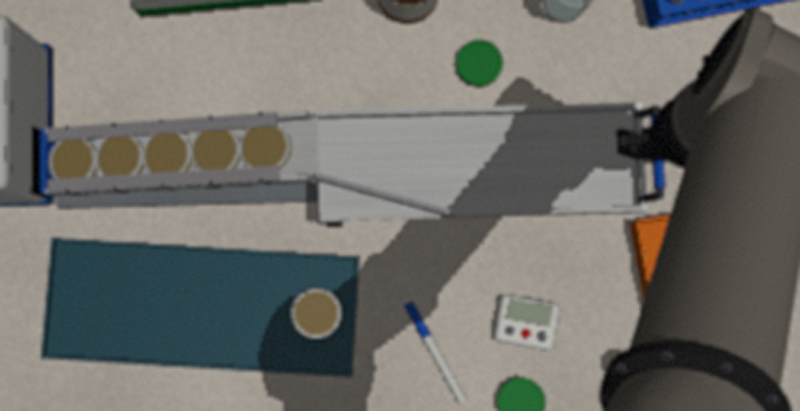

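Five dishes are in contact, in line against the blue stop (crop x 72 to 265). The tray is level and the spare is in stock. I'll release the handle and retreat upward.

>>> step_arm:
  rows:
    - [0,0,0,0,0,0]
    - [0,0,0,0,0,0]
    - [0,0,0,0,0,0]
    - [0,0,0,0,0,0]
  jaw: 0.55

```text
clock: 33.87
tcp_pos: [0.5988, -0.2957, 0.1568]
orientation: [0.058, -3.141, 0.003]
contact_force: [-0.1, 0.3, -0.8]
grip_width: 0.0387
gripper_force: 0.0
```

>>> step_arm:
  rows:
    - [0,0,0.02,0,0,0]
    - [0,0,0.06,0,0,0]
    - [0,0,0.12,0,0,0]
    - [0,0,0.18,0,0,0]
    - [0,0,0.2,0,0,0]

```text
clock: 34.28
tcp_pos: [0.6012, -0.2959, 0.2836]
orientation: [-0.058, 3.133, -0.006]
contact_force: [0.9, -0.2, 1.1]
grip_width: 0.0383
gripper_force: 0.0
```

>>> step_arm:
  rows:
    - [0,0,0,0,0,0]
    - [0,0,0,0,0,0]
    - [0,0,0,0,0,0]
    - [0,0,0,0,0,0]
    - [0,0,0,0,0,0]

```text
clock: 34.7
tcp_pos: [0.5987, -0.2936, 0.2749]
orientation: [0.06, -3.138, -0.001]
contact_force: [0.4, -0.0, -1.0]
grip_width: 0.0386
gripper_force: 0.0
```

```bash
python3 -c "
from h import *
wlook('w20',.167,('blue','red','orange'),300);tl()
im=eyes.grab_frame('side')
for k in('blue','straw','orange','red'):
 for b,a in blobs(im,*COL[k]):print(k,f(b[0]),a)"
```

```text
tcp [0.599, -0.294, 0.275] [0.06, -3.138, -0.001] 34.7 grip 0.0386
blue [241.069, 322.888] [39.653, 28.814] 620.0 [0.706, -0.325, 0.167]
blue [283.0, 206.0] [102.0, 16.0] 1459.5 [0.598, -0.293, 0.167]
red [214.5, 73.5] [43.0, 43.0] 1449.5 [0.5, -0.346, 0.167]
orange [211.262, 72.786] [117.256, 120.682] 9465.5 [0.5, -0.349, 0.167]
[247.5, 246.5] [17.0, 17.0] 242.0
[141.0, 179.0] [16.0, 16.0] 214.0
[161.5, 178.0] [16.0, 17.0] 224.0
[182.29, 176.53] [16.122, 17.678] 225.0
[203.5, 175.0] [16.0, 17.0] 239.0
[225.0, 174.0] [16.0, 18.0] 247.0
{'clock': 34.8, 'tcp_pos': [0.599, -0.294, 0.275], 'contact_force': [-0.246, -0.444, -1.218], 'grip_width': 0.038}
blue [12.75, 394.25] 118.5
blue [96.5, 245.0] 280.0
blue [166.5, 159.5] 124.5
blue [294.981, 123.096] 64.5
blue [240.6, 121.8] 660.0
straw [153.3, 354.4] 524.0
straw [168.9, 324.7] 511.5
straw [183.9, 296.7] 454.0
straw [303.5, 284.5] 339.0
straw [197.7, 270.6] 415.0
straw [210.9, 246.2] 369.5
straw [381.735, 72.559] 61.0
straw [508.61, 50.137] 400.5
orange [342.292, 154.353] 884.0
red [46.5, 414.5] 95.5
red [342.0, 158.5] 119.5
```

```bash
python3 -c "
from h import *
print(r.hand_in())"
```

```text
the job is handed in; nothing more can be done
None
```

The job is handed in at about 35 s of the 208 s limit: the red dish is in the orange returns box, five straw dishes are in single file against the end stop, the tray is level again, and one spare dish is left in the stock tray.

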